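# Rebuild the sample mixer's rotor

## Robot

A 7-joint arm with a two-finger parallel gripper is mounted at the origin on the work surface. World frame = base frame: x ahead of the robot, y to its left, z up, the work surface at z = 0. Lengths are in m, angles in rad, forces in N, time in s.
With the tool pointing down it reaches from about 0.4 to 0.85 m from the base axis. Payload 10.4 kg.
Tool frame: the origin (TCP) lies at the very end of the fingers, on their centre line; the grasp point (between the pads) lies 19 mm behind it; y points along the fingers, z is the direction in which the jaws open and shut, and the axes are right-handed (so a half turn about y gives the same grasp; the last joint's range is limited). The gripper opens to 85 mm and grips with 20 to 120 N. Pads are 22 mm wide; open, the fingers measure 114 mm over their backs; the gripper's body (76 mm by 85 mm) begins 54 mm behind the grasp point. The pads swing forward as they close: fully open they stand 13 mm farther back than shut.
Start: joints at [-1.196, 0.332, -0.065, 1.46, 0.022, 1.35, -0.088], TCP at [0.242, 0.576, 0.231] pointing down, gripper open.
Joint ranges: [-2.6, 2.6], [-0.5, 2.12], [-1.47, 1.34], [0.16, 2.42], [-1.27, 4.41], [0.06, 2.06], [-2.6, 2.6]. Speed limits (rad/s): [2.22, 2.22, 2.79, 2.79, 3.14, 3.14, 3.14].

## Interface

Orientations are given as a unit quaternion [x, y, z, w].
In Python, from workcell import manip gives the robot as it stands.
- The arm moves only by the tool arm_command, never from a script. Its argument "commands" is a list that holds one entry, the list of rows, each a list of 6 numbers: the shift along the world's x, y, z in cm, then the turn, a rotation vector about the world's x, y, z in degrees. A call has 1 to 20 rows; each row is the pose to reach, as a shift and turn from the pose commanded when the call began; what a row does not reach only later rows make up. A row lasts 1/10 s, in which the tool goes at most 50 mm and 8.59 degrees, less where a joint would pass 70% of its speed; a pose out of reach is approached as far as the arm can. A call with a gripper value outside its range is refused whole. "claw" is the finger opening in cm, from 0 to 8.54, set as the call begins (left out, the last holds). The fingers move at their own pace and stop on an object; "newtons" is the grip in N (left out, the last holds). Time passes only in rows, so rows that repeat a pose let the fingers close. It gives the time, the measured TCP pose, the force and the opening at its end, in the units of the state.
- manip.get_obs(): the state, without advancing time (a new reading comes with each control period).
- manip.camera(name): name is "side" or "top" or "wrist"; returns a dict with "pixels" (420x560x3 uint8, blue, green, red), "depth" (420x560 float32, m along the optical axis (not along the pixel's ray), 0 where there is no reading), "K" (3x3 intrinsics, pixels), "rvec" (rotation vector, rad) and "tvec" (3), from world to camera coordinates, as OpenCV has them. Camera axes: x right, y down, z forward; pixel columns grow to the right and rows downward; lengths in m; the calibration is good to about 2 mm. The wrist camera is an equidistant fisheye: a pixel r from the principal point sees the ray r / f radians off the axis. A picture is of the moment at which its call begins.
- manip.hand_in(): hands the job in, once; it reports no verdict.
Trained networks look in the newest picture that a camera, given by its name, has taken for a name from the list of things; names that differ only in an ending like _2 or _b are one class to them, and where a whole thing is asked for, a point or a joint stands for the part that bears it (a point fixed in the world has none). Each returns a list of dicts, best first, with "p" (0 to 1); they miss things now and then, are a little off and sometimes report something else, mostly with a low value. They report only what shows in the picture. A call takes as long as a camera call. They do not tell look-alikes from the thing itself.
- manip.masks_of(camera, thing): "mask" (420x560 bool, what is visible of it) and "bbox" ([left, top, right, bottom] in pixels, round what is visible of it).
The state is a dict: "clock": time; "joint_pos": joint angles; "joint_velocities": joint speeds; "tau": joint torques, N m; "position": TCP position; "ee_rot": TCP orientation; "ft_force": force on the tool from outside, world axes, zero at the start; "torque": the same for the moment, N m; "grip_width": opening from 0.0 (shut) to 1.0 (fully open).
Only numpy, scipy, OpenCV 4.12 (cv2) and the standard library are available. Lean on these libraries where they do the work, as an engineer would, in place of code of your own. Each camera call takes 0.05 s, during which the arm holds its last target.

## Task

Rebuild the rotor of the sample mixer: first lower the tube plate (narrow teeth, on the blue mat) fully home on the splined spindle with its tab pointing opposite to the steel reference tongue on the mixer's flange, then lower the cover plate (broad teeth, in the white tray) fully home on top of it with its tab opposite to the tube plate's, so that the tabs alternate and balance. Lower both plates all the way down under control, never letting them drop down the spindle, and leave the other things on the bench where they are.

Things in the scene. Friction and masses are not known exactly. Their poses are not given: they have to be found in the camera images.
- mixer: Sample mixer, bolted down: white housing 170 x 150 x 45 mm, a steel flange on it (radius 42 mm, top at z = 50 mm: the tube plate's seat) with one tongue, 20 mm wide, along the mixer's +x, its end (77 to 85 mm out) raised to z = 62 mm: the reference tongue. Origin on the table under the upright spindle's axis, z up. With the tube plate home, the cover plate seats on its collar, underside at z = 82 mm.
- mixer_tip (a point): Tip of the steel spindle, z = 200 mm. Spindle: 24 mm core, four ribs along the mixer's +-x and +-y (8 mm wide, 36 mm across, up to z = 175 mm), cone above 182 mm. Plates fit at any of four quarter turns with about 2 mm play each way and 9 degrees of turn. Too tall to lower a plate home with a gripper astride its collar; holding the fin works.
- tube_plate_center (a point): Tube plate: flat grey disc 6 mm thick with eleven narrow outer teeth (18 mm wide, out to 70 mm) and one tab at its +x. Point on its axis 16 mm above the underside, z up. Starts on the mat. Middle: eight-sided collar, 52 mm across flats (flats face +-x and +-y), top 32 mm above the underside; 41 mm bore with four inner teeth on the diagonals that pass between the ribs. About 170 g.
- tube_plate_fin (a point): Centre of the upright grip fin at the end of the tube plate's 16 mm wide tab, 93 mm from the axis along the plate's +x, 23 mm above the underside; axes as the plate. Fin 30 mm long (x, 78 to 108 mm from the axis), 12 mm thick (y), top 46 mm above the underside. Free to grasp across its thickness.
- cover_plate_center (a point): Cover plate: as the tube plate (same disc, collar, bore, inner teeth, tab at +x, about 170 g) but with five broad outer teeth, 36 mm wide. Point on its axis 16 mm above the underside, z up. Starts in the tray.
- cover_plate_fin (a point): Centre of the cover plate's fin, same sizes as the tube plate's: 93 mm from the axis, 23 mm above the underside. In the tray it stands in a deep pocket with no room for fingers: lift the plate out by its collar, set it down, and take it again by the fin.
- mat: Blue bench mat 230 (x) x 240 (y) x 3 mm, fixed; origin under its centre, on the table. The tube plate starts near its middle; once that is on the spindle, the mat is free for setting the cover plate down.
- tray: White storage tray, fixed, 158 x 158 mm with a 22 mm rim, floor 6 mm thick, on which the cover plate lies; origin under the middle of the square, x towards the deep fin pocket (walls 60 mm high, out to 124 mm). Tray or mat stands to the left, the other to the right of the mixer.
- tube_rack: Bystander: grey rack of capped sample tubes, 55 x 200 x 104 mm, behind the mixer. Origin under its centre.
- bottle: Bystander: white bottle, 60 mm across, 130 mm tall, origin under its centre.
- jar: Bystander: lidded sample jar, 60 mm across, 65 mm tall, origin under its centre.
- mouse: Bystander: computer mouse, 105 x 60 x 32 mm, origin under its centre.
- tip_box: Bystander: closed pipette-tip box, blue with a white lid, 85 x 125 x 60 mm, origin under its centre.
Not all that is in view belongs to the job. What is shaped like the part that bears tube_plate_center but orange or red is not meant.

How it is judged:
On the way, in this order (a step that is already met when the one before it is completed fails the run):
1. the tube plate is home on the spindle, its tab opposite to the reference tongue (z of tube_plate_center in the frame of mixer between 0.062 and 0.07 m and horizontal distance between tube_plate_center and mixer below 0.006 m and angle between tube_plate_center's own z axis and vertical below 0.06 rad and x of tube_plate_fin in the frame of mixer below -0.085 m and linear speed of tube_plate below 0.03 m/s), for 0.2 s.
2. the cover plate is home on top of it, its tab opposite to the tube plate's (all of step 1 and z of cover_plate_center in the frame of mixer between 0.094 and 0.102 m and horizontal distance between cover_plate_center and mixer below 0.006 m and angle between cover_plate_center's own z axis and vertical below 0.06 rad and x of cover_plate_fin in the frame of mixer above 0.085 m and linear speed of cover_plate below 0.03 m/s), for 0.2 s.
At the end, for the whole second after the job is handed in: Both plates rest on the spindle, level within 0.06 rad, within 6 mm of its axis and 4 mm of seated height: tube plate on the flange, its tab opposite the tongue; cover plate on the tube plate's collar, its tab over the tongue; each fin centre 85 mm or more out along the tongue's line (all of step 2); the robot touches nothing.
It fails at once if the tube plate drops down the spindle instead of being lowered (faster than 0.4 m/s while on the spindle) (horizontal distance between tube_plate_center and mixer below 0.012 m and z of tube_plate_center in the frame of mixer below 0.205 m and linear speed of tube_plate above 0.4 m/s).
It fails at once if the cover plate drops down the spindle instead of being lowered (faster than 0.4 m/s while on the spindle) (horizontal distance between cover_plate_center and mixer below 0.012 m and z of cover_plate_center in the frame of mixer below 0.205 m and linear speed of cover_plate above 0.4 m/s).
It fails at once if a bystander (rack, bottle, jar, mouse, box) is moved more than 40 mm or tipped (distance of any of tube_rack, bottle, jar, mouse, tip_box from where it was at the start of the episode above 0.04 m or angle between any of tube_rack, bottle, jar, mouse, tip_box's own z axis and vertical above 0.6 rad).
It also fails if it takes over 72 s, if anything falls off the work surface, if the arm or the gripper's body presses on something with over 40 N, if the wrist force passes 120 N, or if a joint passes its speed limit or range.

## Working session

There is one attempt and no reset: what is moved stays moved. The work goes in short steps, Python scripts to look and compute and a tool call to move; the robot and the scene stay as the last step left them, time stands still between calls to the robot, and variables do not carry over. Pictures are saved under pics/ and viewed, and the job is handed in when it is done.

Besides the shell and the picture viewer there is one more tool, called after "Request:" as a command line: name --argument value ..., lists and objects as JSON in quotes. arm_command: Moves the arm, as the interface text tells. Its arguments: {"type":"object","properties":{"commands":{"type":"array"},"claw":{"type":"number"},"newtons":{"type":"number"}},"required":["commands"]}

```bash
mkdir -p pics; ls
cat > h.py <<'E'
import numpy as np, cv2
from workcell import manip
from scipy.spatial.transform import Rotation as R
def cam(n,save=None):
    c=manip.camera(n)
    c={k:np.array(v) for k,v in c.items()}
    if save: cv2.imwrite('pics/'+save,c['pixels'])
    return c
def cloud(c):
    h,w=c['depth'].shape; K=c['K']; u,v=np.meshgrid(np.arange(w),np.arange(h)); d=c['depth']
    P=np.stack([(u-K[0,2])/K[0,0]*d,(v-K[1,2])/K[1,1]*d,d],-1)
    Rm=cv2.Rodrigues(c['rvec'])[0]
    W=(P-c['tvec'].ravel())@Rm
    W[d<=0]=np.nan
    return W
E
python3 - <<'E'
from h import *
o=manip.get_obs()
print(o)
for n in ['side','top','wrist']:
    c=cam(n,n+'0.png'); print(n,c['K'],c['rvec'],c['tvec'])
    np.savez('/tmp/'+n+'0.npz',**c)
E
```

```text
pics
{'clock': 0.0, 'joint_pos': array([-1.19560226,  0.33290722, -0.06468654,  1.46092517,  0.02157659,
        1.34988598, -0.08852329]), 'joint_velocities': array([ 5.69811780e-05,  3.69169607e-04, -5.63964737e-05,  1.15887540e-03,
       -1.99919305e-04,  1.89214876e-03,  3.15454813e-04]), 'tau': array([ 7.38423896e-04, -6.25443435e+01,  4.96487156e-02, -3.91608810e+01,
        1.62444374e-02,  9.79766861e-03,  2.33105447e-05]), 'position': array([0.241979  , 0.57585993, 0.23050152]), 'ee_rot': array([ 0.69366371, -0.139807  ,  0.1396391 , -0.69266556]), 'ft_force': array([-0.50883526, -0.54404582,  0.65645401]), 'torque': array([-0.03852123, -0.0074945 , -0.03705413]), 'grip_width': 0.9980222089913036}
side [[420.34495815   0.         273.52544327]
 [  0.         420.34495815 209.44958397]
 [  0.           0.           1.        ]] [ 2.29244175 -0.68461007  0.2617216 ] [-0.48583702  0.27149821  1.11367591]
top [[404.65436469   0.         283.08048275]
 [  0.         404.65436469 201.15161633]
 [  0.           0.           1.        ]] [ 2.09802345 -2.14402902  0.18362348] [-0.04539158  0.53024676  1.37334683]
wrist [[325.1922621    0.         278.05290998]
 [  0.         325.1922621  220.78704104]
 [  0.           0.           1.        ]] [-2.40013492 -1.59556447 -0.2389199 ] [-0.62421468 -0.03899169  0.38025466]
```

View pics/top0.png

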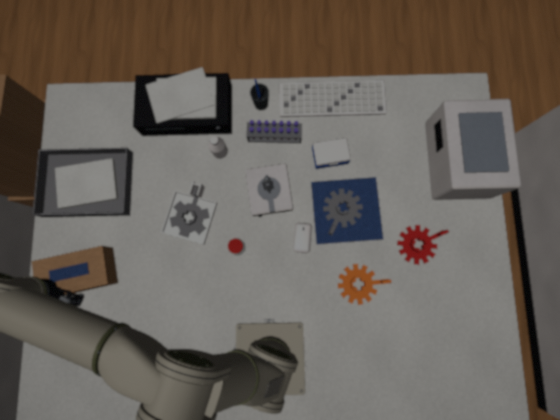

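View pics/side0.png

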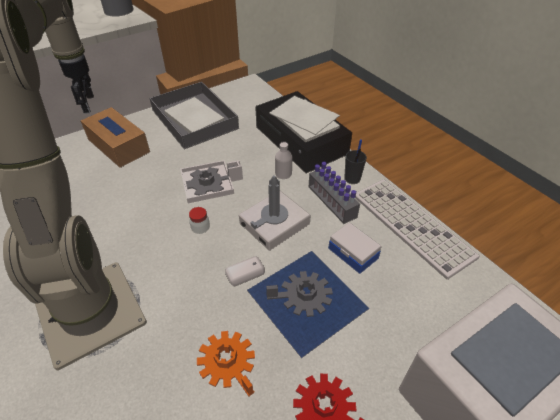

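View pics/wrist0.png

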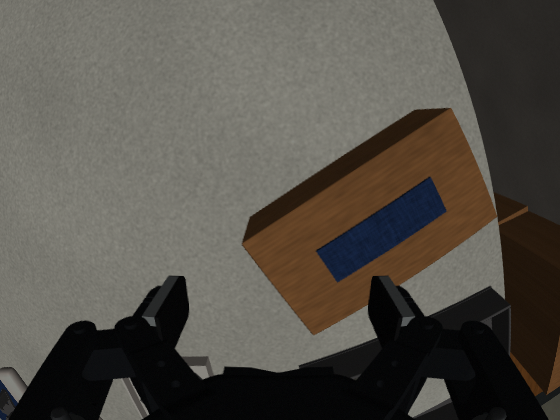

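The top view has +x up and +y left. The tray (190,218) is to the left, the mixer is at (268,190) with its tongue pointing down in the image towards the robot, and the mat and tube plate are at (345,208). The tube plate's tab points down-left, and the orange and red plates are decoys.

Run:
```python
from h import *
for n in ['top','side']:
    c=cam(n); np.savez('/tmp/%s1.npz'%n,**c); W=cloud(c)
    print(n,'cam pos',-cv2.Rodrigues(c['rvec'])[0].T@c['tvec'].ravel())
    for t in ['mixer','mixer_tip','tube_plate_center','tube_plate_fin','cover_plate_center','cover_plate_fin','mat','tray','tube_rack','bottle','jar','mouse','tip_box']:
        for m in manip.masks_of(n,t)[:3]:
            k=np.array(m['mask']); P=W[k]; P=P[~np.isnan(P[:,0])]
            print(t,round(m['p'],2),np.round(m['bbox']),k.sum(),'med',np.round(np.median(P,0),3),'lo',np.round(np.percentile(P,2,axis=0),3),'hi',np.round(np.percentile(P,98,axis=0),3))
            np.save(f'/tmp/m_{n}_{t}.npy',k) if m is manip else None
```

```text
top cam pos [ 0.27070731 -0.0682922   1.44615257]
mixer 0.71 [248. 163. 291. 217.] 1997 med [ 0.568 -0.01   0.045] lo [ 0.49  -0.081  0.034] hi [0.657 0.066 0.18 ]
mixer 0.16 [311. 140. 350. 169.] 921 med [ 0.696 -0.231  0.058] lo [ 0.657 -0.292  0.009] hi [ 0.744 -0.172  0.065]
mixer_tip 0.78 [246. 164. 299. 216.] 2006 med [ 0.567 -0.01   0.045] lo [ 0.49  -0.082  0.021] hi [0.655 0.067 0.18 ]
tube_plate_center 0.66 [338. 266. 390. 306.] 948 med [ 0.24  -0.313  0.006] lo [ 0.183 -0.403 -0.001] hi [ 0.293 -0.253  0.044]
tube_plate_center 0.61 [400. 222. 449. 266.] 1003 med [ 0.373 -0.527  0.006] lo [ 0.312 -0.605 -0.002] hi [ 0.429 -0.47   0.043]
tube_plate_center 0.57 [324. 188. 366. 237.] 998 med [ 0.502 -0.266  0.009] lo [ 0.421 -0.33  -0.001] hi [ 0.565 -0.212  0.047]
tube_plate_fin 0.96 [399. 222. 446. 264.] 968 med [ 0.369 -0.525  0.006] lo [ 0.312 -0.589 -0.003] hi [ 0.43  -0.471  0.036]
tube_plate_fin 0.67 [336. 264. 391. 306.] 1068 med [ 0.24  -0.313  0.006] lo [ 0.18  -0.4   -0.003] hi [ 0.296 -0.253  0.044]
tube_plate_fin 0.57 [323. 190. 364. 236.] 997 med [ 0.504 -0.267  
[... 2905 characters left out ...]
   0.   ] hi [0.87  0.069 0.106]
tube_rack 0.21 [192. 207. 209. 233.] 405 med [0.372 0.093 0.05 ] lo [0.349 0.08  0.008] hi [0.4   0.129 0.068]
bottle 0.59 [272. 142. 289. 178.] 514 med [0.722 0.159 0.071] lo [0.703 0.144 0.005] hi [0.751 0.186 0.131]
jar 0.92 [190. 207. 210. 235.] 458 med [0.372 0.094 0.048] lo [0.348 0.081 0.   ] hi [0.4   0.139 0.068]
jar 0.59 [180. 160. 243. 206.] 1287 med [0.518 0.252 0.011] lo [ 0.399  0.189 -0.002] hi [0.603 0.374 0.059]
mouse 0.93 [225. 258. 266. 286.] 732 med [ 0.399 -0.131  0.03 ] lo [ 0.353 -0.154  0.014] hi [ 0.451 -0.095  0.036]
tip_box 0.32 [264. 272. 328. 317.] 1653 med [ 0.498 -0.272  0.01 ] lo [ 0.418 -0.33   0.004] hi [ 0.569 -0.213  0.048]
```

Run:
```python
import cv2,numpy as np
a=np.load('/tmp/top0.npz')['pixels']
cv2.imwrite('pics/topz.png',cv2.resize(a[110:290,150:420],None,fx=2.96,fy=2.96,interpolation=cv2.INTER_CUBIC))
a=np.load('/tmp/side0.npz')['pixels']
cv2.imwrite('pics/sidez.png',cv2.resize(a[140:340,170:430],None,fx=3,fy=3,interpolation=cv2.INTER_CUBIC))
```

```text
(no output)
```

View pics/topz.png

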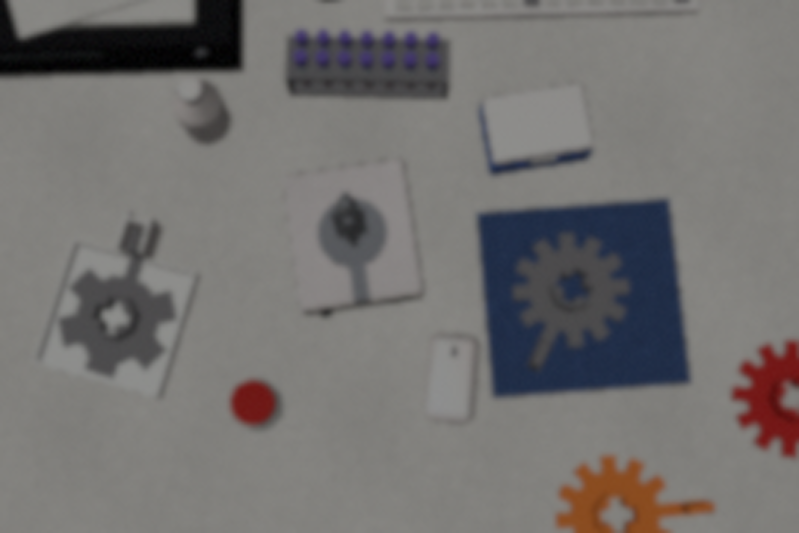

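View pics/sidez.png

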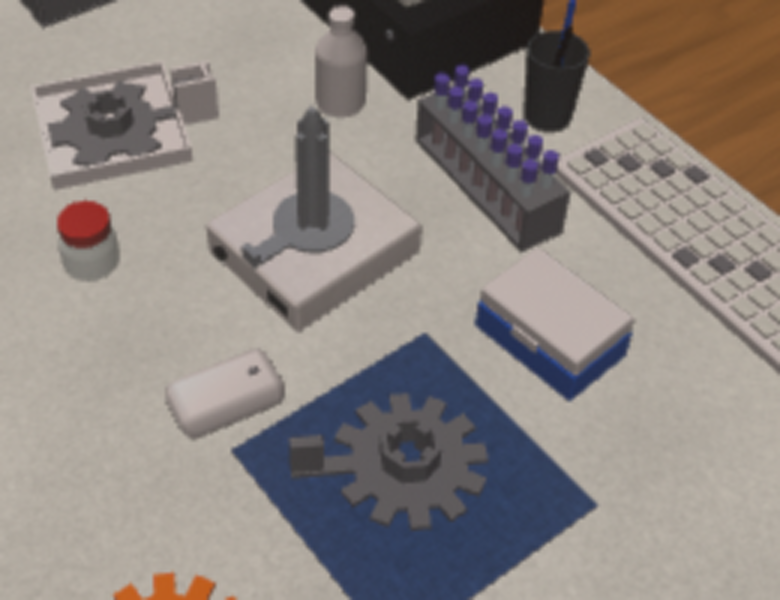

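Run:
```python
from h import *
def sl(P,c,r,z0,z1):
    m=(np.hypot(P[:,0]-c[0],P[:,1]-c[1])<r)&(P[:,2]>z0)&(P[:,2]<z1); return P[m]
for n in ['top','side']:
    W=cloud(np.load('/tmp/%s1.npz'%n)); P=W.reshape(-1,3); P=P[~np.isnan(P[:,0])]
    def s(name,c,r,z0,z1):
        q=sl(P,c,r,z0,z1)
        if len(q)==0: print(n,name,'none');return
        mid=(np.percentile(q,2,axis=0)+np.percentile(q,98,axis=0))/2
        hull=cv2.minAreaRect(q[:,:2].astype(np.float32)*1000)
        cc=cv2.minEnclosingCircle(q[:,:2].astype(np.float32)*1000)
        print(n,name,len(q),'mean',np.round(q.mean(0),4),'mid',np.round(mid,4),'rect',[np.round(x,1) for x in hull],'circ',np.round(cc[0],1),round(cc[1],1))
    s('mat fin',(.43,-.24),.06,.042,.055)
    s('mat disc',(.50,-.27),.10,.006,.012)
    s('mat collar',(.50,-.27),.05,.028,.04)
    s('tray collar',(.48,.27),.06,.033,.043)
    s('tray disc',(.48,.27),.072,.009,.015)
    s('tray finall',(.57,.25),.05,.04,.065)
    s('tray fintop',(.57,.25),.05,.048,.056)
    s('tray pockettop',(.57,.25),.06,.056,.065)
    s('housing',(.57,-.01),.12,.038,.048)
    for z in [.065,.08,.1,.12,.14,.16,.18]: s('spindle%g'%z,(.575,-.01),.05,z,z+.02)
    s('tongue',(.49,-.01),.04,.056,.066)
    s('flange',(.57,-.01),.1,.0485,.053)
    # tip row
```

```text
top mat fin 31 mean [ 0.4249 -0.2276  0.048 ] mid [ 0.4246 -0.2277  0.0489] rect [array([ 424.9, -227.5]), array([10.8, 29.6]), np.float64(61.5)] circ [ 423.8 -229.5] 14.9
top mat disc 690 mean [ 0.5045 -0.269   0.0085] mid [ 0.5019 -0.2719  0.0089] rect [array([ 498.1, -268.4]), array([196.5, 186.6]), np.float64(50.6)] circ [ 500.2 -269.5] 99.3
top mat collar 92 mean [ 0.507  -0.2696  0.0337] mid [ 0.5066 -0.2712  0.0337] rect [array([ 507.7, -271.8]), array([50.4, 53. ]), np.float64(17.3)] circ [ 508.4 -271.3] 28.0
top tray collar 90 mean [0.4838 0.2795 0.0371] mid [0.4837 0.2801 0.0375] rect [array([483.5, 279.8]), array([51.1, 50.9]), np.float64(26.6)] circ [484.1 280.1] 27.2
top tray disc 479 mean [0.479  0.2733 0.0118] mid [0.4808 0.273  0.0119] rect [array([481.3, 270.2]), array([135.5, 138.3]), np.float64(32.2)] circ [480.2 270.4] 71.7
top tray finall 125 mean [0.579  0.2506 0.0532] mid [0.5798 0.2506 0.0517] rect [array([580.6, 251.2]), array([35.8, 46.3]), np.float64(74.0)] circ [580.6 251.2] 27.9
top tray fintop 49 mean [0.5747 0.2509 0.0521] mid [0.5759 0.2502 0.0522] rec
[... 4346 characters left out ...]
577.8  -8.2] 18.3
side spindle0.16 78 mean [ 0.5733 -0.0131  0.17  ] mid [ 0.5768 -0.0074  0.1699] rect [array([575.5,  -8.3]), array([29.4, 29.5]), np.float64(49.2)] circ [576.9  -6.7] 19.4
side spindle0.18 50 mean [ 0.5744 -0.0111  0.1901] mid [ 0.5746 -0.0098  0.1906] rect [array([576.4, -10.2]), array([16.5, 21.7]), np.float64(79.3)] circ [576.1 -10.9] 11.8
side tongue 20 mean [ 0.4976 -0.0189  0.0606] mid [ 0.498  -0.0191  0.0609] rect [array([497.5, -19. ]), array([ 8. , 17.7]), np.float64(12.7)] circ [497.1 -19.1] 9.1
side flange 303 mean [ 0.5639 -0.0153  0.0503] mid [ 0.562  -0.0193  0.0507] rect [array([571.1, -12. ]), array([155.8, 137.9]), np.float64(8.0)] circ [576.4 -20.8] 92.2
```

Both cameras agree with each other and with the given sizes:

| Item | Position (m) | Angle |
|---|---|---|
| Spindle axis | (0.576, -0.0085) | Tongue points along about 187.7° |
| Tube plate | Centre (0.508, -0.271), fin (0.4257, -0.227), 93 mm apart as specified | Yaw about 151.8° |
| Cover plate | Centre (0.4845, 0.280) | Yaw about -16° |

I'll go to the tube plate's fin first.

Request:
arm_command --commands '[[[20.8,-37.6,5,0,0,0],[20.8,-37.6,5,0,0,0],[20.8,-37.6,5,0,0,0],[20.8,-37.6,5,0,0,0],[20.8,-37.6,5,0,0,0],[20.8,-37.6,5,0,0,0],[20.8,-37.6,5,0,0,0],[20.8,-37.6,5,0,0,0],[20.8,-37.6,5,0,0,0],[18.4,-80.3,-3,0,0,-5.4],[18.4,-80.3,-3,0,0,-5.4],[18.4,-80.3,-3,0,0,-5.4],[18.4,-80.3,-3,0,0,-5.4],[18.4,-80.3,-3,0,0,-5.4],[18.4,-80.3,-3,0,0,-5.4],[18.4,-80.3,-3,0,0,-5.4],[18.4,-80.3,-3,0,0,-5.4],[18.4,-80.3,-3,0,0,-5.4],[18.4,-80.3,-3,0,0,-5.4],[18.4,-80.3,-3,0,0,-5.4]]]' --claw 5 --newtons 100

```text
clock: 3.55
position: [0.4259, -0.2271, 0.2013]
ee_rot: [-0.686, 0.173, -0.173, 0.686]
ft_force: [0.3, 1.0, -0.1]
grip_width: 0.586
```

Run:
```python
from h import *
o=manip.get_obs(); print(o['clock'],o['position'],np.round(o['joint_pos'],2),R.from_quat(o['ee_rot']).as_matrix().round(3).tolist(),o['ft_force'],o['grip_width'])
cam('wrist','w1.png');cam('side','s1.png')
```

```text
3.55 [ 0.42591257 -0.22714589  0.20130387] [-0.35  0.01  0.76  1.9  -0.01  1.23  1.49] [[0.881, -0.0, 0.474], [-0.474, 0.0, 0.881], [-0.0, -1.0, -0.0]] [ 0.3491058   1.04814355 -0.06741375] 0.585914032448843
```

View pics/w1.png

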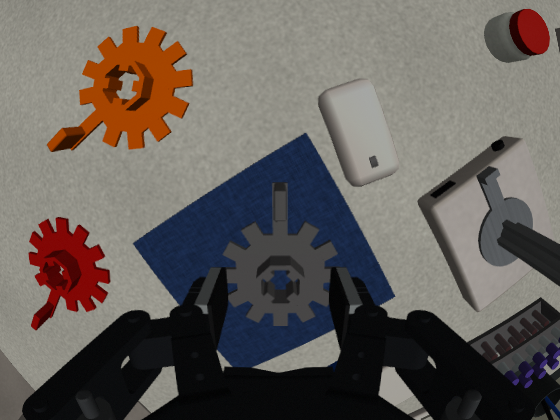

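View pics/s1.png

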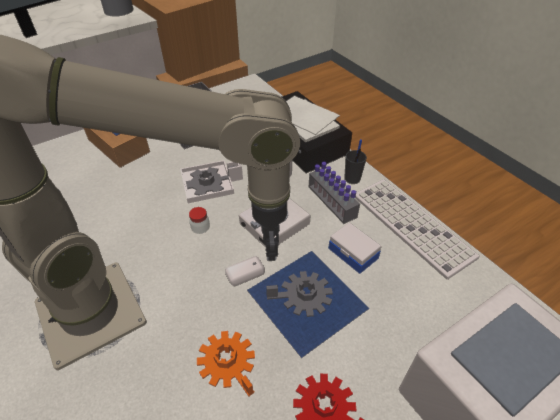

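The wrist view shows the fin at (280,205), upright in the picture and midway between the fingers (215 and 345), so it is aligned. I'll check it with the wrist depth.

```bash
cat >> h.py <<'E'
def wcloud(c):
    h,w=c['depth'].shape; K=c['K']; u,v=np.meshgrid(np.arange(w),np.arange(h)); d=c['depth']
    x=(u-K[0,2])/K[0,0]; y=(v-K[1,2])/K[1,1]; th=np.hypot(x,y); s=np.where(th>1e-9,np.tan(np.minimum(th,1.5))/np.maximum(th,1e-9),1)
    P=np.stack([x*s*d,y*s*d,d],-1); Rm=cv2.Rodrigues(c['rvec'])[0]
    W=(P-c['tvec'].ravel())@Rm; W[(d<=0)|(th>1.3)]=np.nan
    return W
def sl(P,c,r,z0,z1):
    m=(np.hypot(P[:,0]-c[0],P[:,1]-c[1])<r)&(P[:,2]>z0)&(P[:,2]<z1); return P[m]
def s(P,name,c,r,z0,z1):
    q=sl(P,c,r,z0,z1)
    if len(q)<4: print(name,'none');return
    hull=cv2.minAreaRect(q[:,:2].astype(np.float32)*1000); cc=cv2.minEnclosingCircle(q[:,:2].astype(np.float32)*1000)
    print(name,len(q),'mean',np.round(q.mean(0),4),'rect',[np.round(x,1) for x in hull],'circ',np.round(cc[0],1),round(cc[1],1))
def flat(W):
    P=W.reshape(-1,3); return P[~np.isnan(P[:,0])]
E
python3 - <<'E'
from h import *
c=cam('wrist'); P=flat(wcloud(c))
s(P,'fin',(.43,-.23),.04,.044,.055)
s(P,'collar',(.508,-.27),.04,.030,.04)
s(P,'tongue',(.49,-.01),.04,.056,.066)
s(P,'spindle',(.575,-.01),.04,.1,.12)
s(P,'flange',(.575,-.01),.048,.0485,.052)
E
```

```text
fin 401 mean [ 0.4269 -0.2261  0.0496] rect [array([ 427.1, -226.6]), array([12.2, 29.3]), np.float64(62.2)] circ [ 427.2 -226.6] 15.4
collar 1149 mean [ 0.5085 -0.2694  0.0352] rect [array([ 510. , -270.4]), array([52.2, 54.3]), np.float64(62.7)] circ [ 510.1 -270.7] 29.2
tongue 183 mean [ 0.4974 -0.0185  0.0616] rect [array([498.1, -17.5]), array([ 9.1, 21.1]), np.float64(8.8)] circ [497.5 -17.8] 10.9
spindle 458 mean [ 0.5708 -0.0141  0.1102] rect [array([569.4, -10.2]), array([20.4, 37.8]), np.float64(17.2)] circ [577.7  -7.6] 18.9
flange 1966 mean [ 0.5684 -0.0135  0.0508] rect [array([577.6,  -8.5]), array([82.3, 84. ]), np.float64(52.2)] circ [574.1 -10.4] 46.8
```

Request:
arm_command --commands '[[[0.1,0.05,-5,0,0,0.3],[0.1,0.05,-9,0,0,0.3],[0.1,0.05,-13,0,0,0.3],[0.1,0.05,-15,0,0,0.3],[0.1,0.05,-17,0,0,0.3],[0.1,0.05,-18.2,0,0,0.3],[0.1,0.05,-18.7,0,0,0.3],[0.1,0.05,-18.7,0,0,0.3],[0.1,0.05,-18.7,0,0,0.3]]]'

```text
clock: 4.6
position: [0.4278, -0.2263, 0.0151]
ee_rot: [-0.686, 0.17, -0.171, 0.686]
ft_force: [-0.4, -0.5, -0.3]
grip_width: 0.588
```

Request:
arm_command --commands '[[[0,0,0,0,0,0],[0,0,0,0,0,0],[0,0,0,0,0,0],[0,0,0,0,0,0],[0,0,0,0,0,0],[0,0,0,0,0,0],[0,0,0,0,0,0],[0,0,0,0,0,0]]]' --claw 0 --newtons 100

```text
clock: 5.4
position: [0.4274, -0.2263, 0.015]
ee_rot: [-0.686, 0.17, -0.171, 0.686]
ft_force: [-1.9, 1.5, 7.9]
grip_width: 0.124
```

Request:
arm_command --commands '[[[0,0,1,0,0,0],[0,0,3,0,0,0],[0,0,6,0,0,0],[0,0,10,0,0,0],[0,0,14,0,0,0],[0,0,18,0,0,0],[0,0,22,0,0,0],[0,0,25,0,0,0],[0,0,25,0,0,0],[0,0,25,0,0,0]]]'

```text
clock: 6.4
position: [0.4269, -0.2264, 0.2646]
ee_rot: [-0.686, 0.17, -0.171, 0.686]
ft_force: [-0.7, 1.0, -1.8]
grip_width: 0.126
```

Run:
```python
from h import *
o=manip.get_obs(); print(o['clock'],o['position'],np.round(o['joint_pos'],2),o['ft_force'],o['torque'],o['grip_width'])
c=cam('wrist','w2.png'); P=flat(wcloud(c)); d=o['position'][2]-.011
s(P,'fin',(.427,-.226),.04,d+.04,d+.055)
s(P,'collar',(.508,-.27),.04,d+.02,d+.04)
q=sl(P,(.508,-.27),.09,d-.03,d+.015);A=np.c_[q[:,:2],np.ones(len(q))]; print(len(q),np.linalg.lstsq(A,q[:,2],rcond=None)[0])
cam('side','s2.png')
```

```text
6.4 [ 0.42693388 -0.2264072   0.26463145] [-0.39 -0.05  0.78  1.81  0.03  1.37  1.46] [-0.74675836  0.96585295 -1.78460427] [ 0.01147517  0.11784939 -0.00472264] 0.12560062071403652
fin 3138 mean [ 0.4232 -0.2247  0.3003] rect [array([ 421.4, -223.2]), array([37.5, 38.5]), np.float64(15.5)] circ [ 421.1 -223.3] 26.6
collar none
876 [-0.00527813  0.00519155  0.26324221]
```

View pics/w2.png

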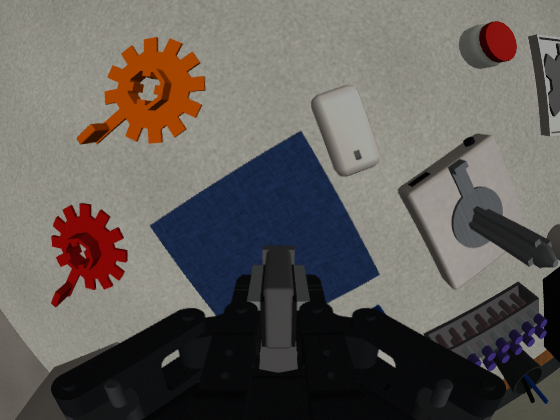

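View pics/s2.png

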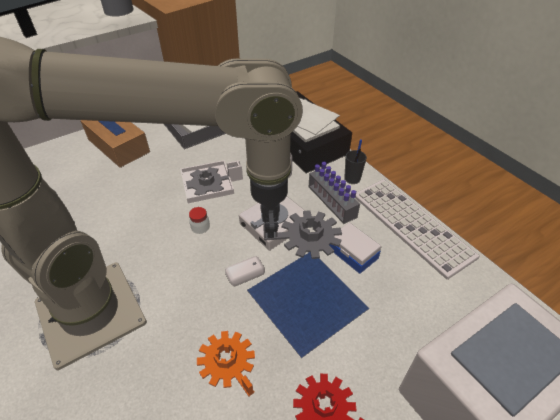

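Request:
arm_command --commands '[[[0,0,1,0,0,-7],[1,1,1,0,0,-14],[3,3,1,0,0,-22],[5,5,1,0,0,-30],[7,7,1,0,0,-38],[9,9,1,0,0,-46],[11,11,1,0,0,-54],[13,13,1,0,0,-62],[15,15,1,0,0,-70],[17,17,1,0,0,-78],[19,18,1,0,0,-86],[21,20,1,0,0,-94],[22.5,21.5,1,0,0,-102],[23.5,22.5,1,0,0,-110],[24.2,23,1,0,0,-118],[24.2,23,1,0,0,-125],[24.2,23,1,0,0,-132],[24.2,23,1,0,0,-138],[24.2,23,1,0,0,-142],[24.2,23,1,0,0,-144.4]]]'

```text
clock: 8.5
position: [0.6686, 0.0036, 0.2726]
ee_rot: [0.047, -0.705, 0.706, -0.045]
ft_force: [-0.0, 0.1, -0.6]
grip_width: 0.126
```

Request:
arm_command --commands '[[[0,0,0,0,0,0],[0,0,0,0,0,0],[0,0,0,0,0,0],[0,0,0,0,0,0]]]'

```text
clock: 8.9
position: [0.669, 0.0036, 0.2741]
ee_rot: [0.048, -0.705, 0.706, -0.048]
ft_force: [-0.1, 0.1, -1.6]
grip_width: 0.124
```

Run:
```python
from h import *
o=manip.get_obs(); print(o['clock'],o['position'],np.round(o['joint_pos'],2),R.from_quat(o['ee_rot']).as_matrix().round(3).tolist(),o['ft_force'],o['torque'],o['grip_width'])
cam('wrist','w3.png')
for n in ['side','top']:
    c=cam(n,n+'3.png'); np.savez('/tmp/%s3.npz'%n,**c)
    P=flat(cloud(c)); d=.252
    print(n)
    s(P,'collar',(.577,-.0085),.04,d+.025,d+.042)
    s(P,'disc',(.577,-.0085),.075,d-.01,d+.012)
    q=sl(P,(.577,-.0085),.075,d-.01,d+.015);A=np.c_[q[:,:2]-[.577,-.0085],np.ones(len(q))]; print(len(q),np.linalg.lstsq(A,q[:,2],rcond=None)[0])
```

```text
8.9 [0.66904743 0.00364776 0.27412109] [-0.66  0.53  0.89  1.3  -0.41  1.5  -1.24] [[-0.991, -0.0, 0.135], [-0.135, -0.0, -0.991], [0.0, -1.0, 0.0]] [-0.13809624  0.10202132 -1.60157941] [ 0.02625512 -0.10317906 -0.00726443] 0.12355964408053396
side
collar 222 mean [ 0.5732 -0.0119  0.2874] rect [array([574.4,  -9.4]), array([52.5, 54.6]), np.float64(9.8)] circ [575.  -10.8] 29.5
disc 52 mean [ 0.5619 -0.0315  0.2626] rect [array([571.6, -16.8]), array([121.1, 140.4]), np.float64(64.2)] circ [578.6  -7.9] 72.7
282 [0.00542646 0.00656901 0.26548116]
top
collar 139 mean [ 0.5737 -0.0093  0.2892] rect [array([573.7,  -9.9]), array([51.8, 51.3]), np.float64(9.8)] circ [573.1 -10.1] 27.4
disc 81 mean [ 0.5648 -0.0254  0.2628] rect [array([573.5, -28.8]), array([ 96. , 138.8]), np.float64(78.9)] circ [576.9  -9.8] 72.4
396 [ 0.00281866 -0.00027051  0.26511515]
```

View pics/side3.png

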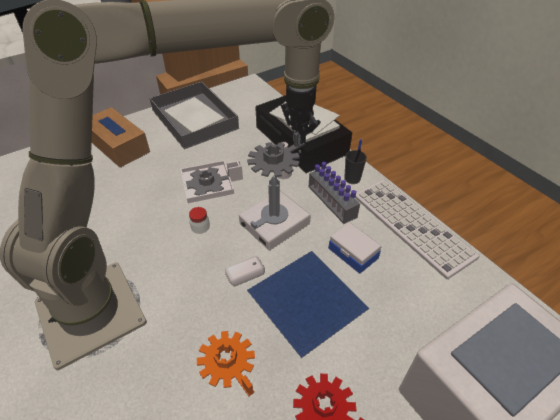

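View pics/top3.png

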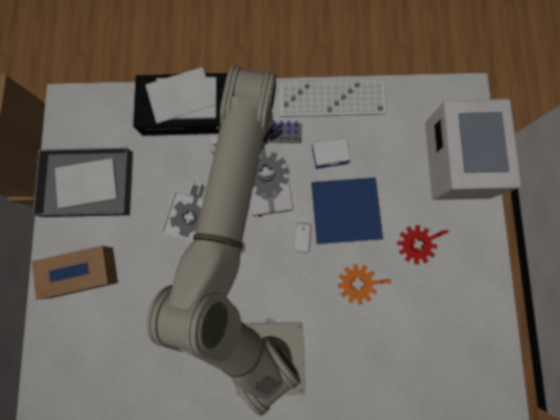

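```bash
python3 - <<'E'
from h import *
from scipy.optimize import least_squares
for n in ['side','top']:
    print(n)
    W=cloud(np.load('/tmp/%s3.npz'%n));P=flat(W); 
    s(P,'collar',(.577,-.0085),.035,.286,.296)
    s(P,'disc',(.577,-.0085),.074,.258,.272)
    q=sl(P,(.575,-.0085),.09,.258,.272)
    # teeth outer radius: upper percentile by angle -> circle fit iter
    c0=np.array([.575,-.009])
    h=cv2.convexHull((q[:,:2]*1000).astype(np.float32))[:,0]
    f=least_squares(lambda p:np.hypot(h[:,0]-p[0],h[:,1]-p[1])-70,[575,-9],loss='soft_l1')
    print('hullfit',f.x,len(h))
    W0=cloud(np.load('/tmp/%s1.npz'%n));P0=flat(W0)
    q=sl(P0,(.577,-.0085),.03,.06,.175)
    # spindle fit: ribs+core; outer pts radius<=18 ; fit core circle 12..
    q2=sl(P0,(.577,-.0085),.03,.178,.2)
    f=least_squares(lambda p:np.hypot(q2[:,0]-p[0],q2[:,1]-p[1])*1000-np.where(q2[:,2]<.182,12,12-(q2[:,2]-.182)/.018*10),[.576,-.009],loss='soft_l1',x_scale=1e-3); print('cone',f.x, 'hi z',q2[:,2].max(), 'tip top pts',q2[q2[:,2]>.194].mean(0))
    q=sl(P0,(.577,-.0085),.044,.0485,.053); h=cv2.convexHull((q[:,:2]*1000).astype(np.float32)); print('flange',cv2.minEnclosingCircle(h))
E
python3 - <<'E'
import cv2,numpy as np
a=np.load('/tmp/side3.npz')['pixels'];cv2.imwrite('pics/side3z.png',cv2.resize(a[120:250,230:330],None,fx=5,fy=4.6,interpolation=cv2.INTER_CUBIC))
E
```

```text
side
collar 182 mean [ 0.5739 -0.0102  0.2922] rect [array([574.1,  -8.9]), array([56.8, 50.1]), np.float64(56.2)] circ [575.1 -10.4] 29.2
disc 951 mean [ 0.5694 -0.0188  0.2676] rect [array([575.6,  -8.8]), array([137.9, 139.1]), np.float64(53.8)] circ [577.1  -9.5] 73.0
hullfit [575.07010728  -8.80715701] 29
cone [ 0.57752663 -0.00755135] hi z 0.19958874939077564 tip top pts [ 0.57617498 -0.00968145  0.19708813]
flange ((576.88720703125, -8.289456367492676), 43.738956451416016)
top
collar 138 mean [ 0.5738 -0.0105  0.292 ] rect [array([574.2, -10. ]), array([51.6, 51.4]), np.float64(12.6)] circ [573.1 -10.1] 27.4
disc 795 mean [ 0.57  -0.026  0.267] rect [array([572.9, -29.4]), array([ 97.9, 142.8]), np.float64(78.5)] circ [577.5  -9.7] 73.0
hullfit [575.09670026  -9.61858806] 23
cone [ 0.57594529 -0.00760341] hi z 0.19967555520210836 tip top pts [ 0.57526134 -0.0073953   0.19668114]
flange ((575.6416015625, -8.046030044555664), 42.4830207824707)
```

View pics/side3z.png

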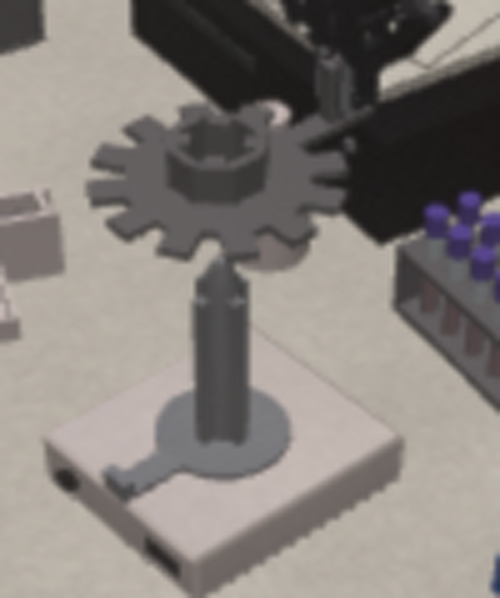

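View pics/w3.png

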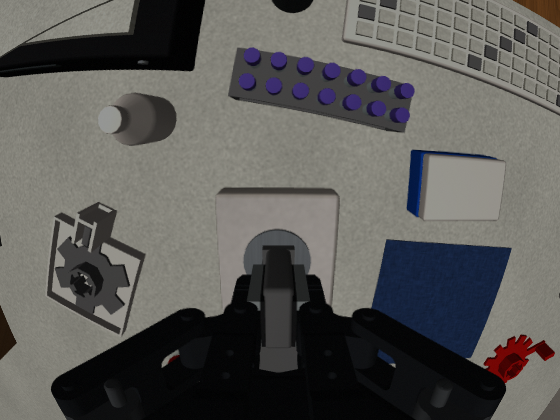

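Request:
arm_command --commands '[[[0.15,0.12,-1,0,0,0],[0.15,0.12,-2,0,0,0],[0.15,0.12,-3,0,0,0],[0.15,0.12,-4,0,0,0],[0.15,0.12,-5,0,0,0],[0.15,0.12,-6,0,0,0],[0.15,0.12,-6.7,0,0,0],[0.15,0.12,-7.3,0,0,0],[0.15,0.12,-7.3,0,0,0],[0.15,0.12,-7.3,0,0,0]]]'

```text
clock: 10.05
position: [0.6707, 0.0049, 0.2016]
ee_rot: [0.047, -0.705, 0.706, -0.048]
ft_force: [-0.4, 0.0, -1.8]
grip_width: 0.127
```

```bash
cat > look.py <<'E'
from h import *
import sys
tag=sys.argv[1]
o=manip.get_obs(); print(o['clock'],o['position'],np.round(o['joint_pos'],2),o['ft_force'].round(2),o['torque'].round(3),round(o['grip_width'],3))
c=cam('side'); a=c['pixels'];cv2.imwrite('pics/side%s.png'%tag,cv2.resize(a[120:270,210:350],None,fx=5,fy=4,interpolation=cv2.INTER_CUBIC))
c2=cam('top'); a=c2['pixels'];cv2.imwrite('pics/top%s.png'%tag,cv2.resize(a[130:250,210:330],None,fx=5,fy=5,interpolation=cv2.INTER_CUBIC))
E
python3 look.py 4
```

```text
10.05 [0.67072468 0.00486555 0.20160057] [-0.66  0.57  0.87  1.4  -0.44  1.36 -1.22] [-0.36  0.01 -1.83] [-0.039 -0.109  0.017] 0.127
```

View pics/side4.png

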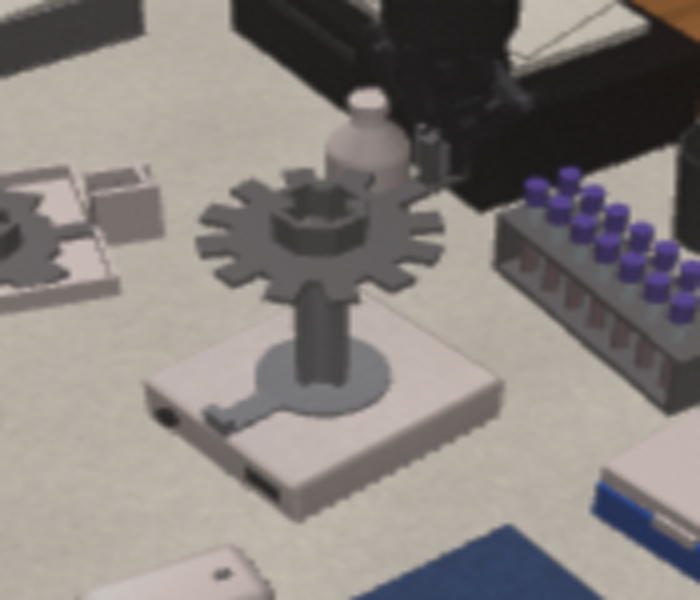

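View pics/top4.png

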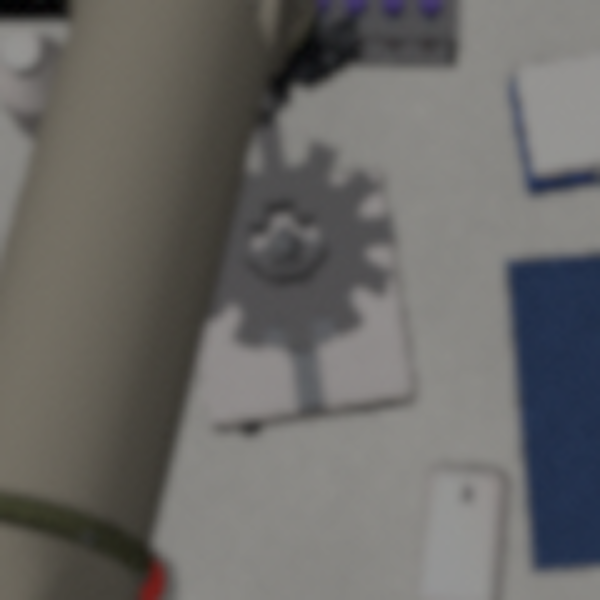

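The spindle tip is inside the bore with no contact force. I'll feed onto the ribs slowly.

Request:
arm_command --commands '[[[0,0,-0.4,0,0,0],[0,0,-0.8,0,0,0],[0,0,-1.2,0,0,0],[0,0,-1.6,0,0,0],[0,0,-2,0,0,0],[0,0,-2.4,0,0,0],[0,0,-2.4,0,0,0],[0,0,-2.4,0,0,0]]]'

```text
clock: 10.95
position: [0.6706, 0.0049, 0.1773]
ee_rot: [0.048, -0.705, 0.706, -0.048]
ft_force: [-0.1, 0.3, -1.8]
grip_width: 0.124
```

Request:
arm_command --commands '[[[0,0,-0.8,0,0,0],[0,0,-1.6,0,0,0],[0,0,-2.4,0,0,0],[0,0,-3.2,0,0,0],[0,0,-4,0,0,0],[0,0,-4.8,0,0,0],[0,0,-5.6,0,0,0],[0,0,-6.4,0,0,0],[0,0,-7.2,0,0,0],[0,0,-8,0,0,0],[0,0,-8.8,0,0,0],[0,0,-9.6,0,0,0],[0,0,-10.2,0,0,0],[0,0,-10.2,0,0,0],[0,0,-10.2,0,0,0]]]'

```text
clock: 12.45
position: [0.6707, 0.0049, 0.0754]
ee_rot: [0.047, -0.705, 0.706, -0.048]
ft_force: [-0.2, -0.2, -1.4]
grip_width: 0.126
```

```bash
python3 look.py 5
```

```text
12.45 [0.67069628 0.00485621 0.07543795] [-0.63  0.68  0.8   1.53 -0.51  1.15 -1.16] [-0.2  -0.16 -1.42] [ 0.012 -0.091  0.069] 0.126
```

View pics/side5.png

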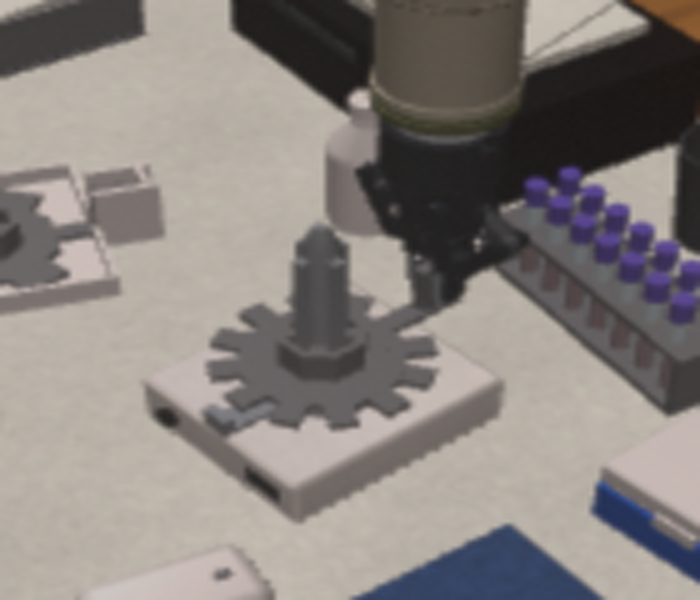

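Request:
arm_command --commands '[[[0,0,-0.3,0,0,0],[0,0,-0.6,0,0,0],[0,0,-0.8,0,0,0],[0,0,-1.0,0,0,0],[0,0,-1.1,0,0,0],[0,0,-1.15,0,0,0],[0,0,-1.15,0,0,0]]]'

```text
clock: 13.25
position: [0.6706, 0.0049, 0.0638]
ee_rot: [0.048, -0.705, 0.706, -0.048]
ft_force: [0.1, -1.4, -2.1]
grip_width: 0.128
```

Request:
arm_command --commands '[[[0,0,-0.1,0,0,0],[0,0,-0.15,0,0,0],[0,0,-0.2,0,0,0],[0,0,-0.2,0,0,0]]]'

```text
clock: 13.65
position: [0.6707, 0.0049, 0.0621]
ee_rot: [-0.047, 0.706, -0.705, 0.048]
ft_force: [-0.8, 0.7, 1.6]
grip_width: 0.125
```

Request:
arm_command --commands '[[[0,0,-0.1,0,0,0],[0,0,-0.1,0,0,0],[0,0,-0.1,0,0,0]]]'

```text
clock: 13.95
position: [0.6709, 0.005, 0.0618]
ee_rot: [-0.047, 0.706, -0.705, 0.048]
ft_force: [-2.7, 1.3, 8.2]
grip_width: 0.129
```

Run:
```python
from h import *
c=cam('side'); P=flat(cloud(c))
for z0,z1,r,nm in [(.052,.060,.07,'disc'),(.078,.087,.035,'collar')]:
    s(P,nm,(.577,-.0085),r,z0,z1)
q=sl(P,(.577,-.0085),.07,.052,.062);q=q[np.hypot(q[:,0]-.577,q[:,1]+.0085)>.032];A=np.c_[q[:,:2]-[.577,-.0085],np.ones(len(q))]; print(len(q),np.linalg.lstsq(A,q[:,2],rcond=None)[0])
```

```text
disc 707 mean [ 0.5707 -0.0174  0.0562] rect [array([575.6,  -8.8]), array([133.6, 135.1]), np.float64(54.9)] circ [576.8  -8.7] 69.8
collar 109 mean [ 0.5729 -0.0149  0.0821] rect [array([574.1, -12.3]), array([43.7, 48.3]), np.float64(56.8)] circ [575.6  -8.8] 27.4
651 [-3.63117051e-03  9.62636899e-05  5.62280367e-02]
```

The tube plate is seated: its disc top reads 56 mm, level to within 0.004 rad, with 8 N upward contact. I'll release it and rise.

Request:
arm_command --commands '[[[0,0,0,0,0,0],[0,0,0,0,0,0],[0,0,0,0,0,0],[0,0,0,0,0,0],[0,0,0,0,0,0],[0,0,1,0,0,0],[0,0,3,0,0,0],[0,0,6,0,0,0],[0,0,10,0,0,0],[0,0,14,0,0,0],[0,0,18,0,0,0],[0,0,22,0,0,0],[0,0,25,0,0,0]]]' --claw 4

```text
clock: 15.3
position: [0.6707, 0.0045, 0.3146]
ee_rot: [0.046, -0.705, 0.706, -0.048]
ft_force: [0.6, 0.1, -0.2]
grip_width: 0.47
```

Run:
```python
from h import *
o=manip.get_obs(); print(o['clock'],o['position'],np.round(o['joint_pos'],2),o['ft_force'].round(2),round(o['grip_width'],3))
c=cam('wrist','w6.png'); P=flat(wcloud(c))
s(P,'fintop',(.669,.004),.035,.088,.105)
c=cam('side'); P=flat(cloud(c))
s(P,'fintop side',(.669,.004),.035,.09,.102)
s(P,'disc',(.577,-.0085),.07,.05,.062)
s(P,'collar',(.577,-.0085),.035,.076,.087)
```

```text
15.3 [0.67069898 0.00449021 0.31462761] [-0.64  0.52  0.9   1.22 -0.4   1.57 -1.25] [ 0.59  0.12 -0.19] 0.47
fintop 315 mean [0.6714 0.0048 0.0963] rect [array([671. ,   4.7]), array([29.2, 12.6]), np.float64(7.5)] circ [670.8   4.9] 15.2
fintop side 35 mean [0.6677 0.0032 0.0949] rect [array([667.4,   4.3]), array([32.2, 14. ]), np.float64(10.7)] circ [667.9   1.5] 16.4
disc 761 mean [ 0.5704 -0.0182  0.0558] rect [array([575.9, -10.2]), array([134.8, 135.4]), np.float64(59.0)] circ [576.7  -8.5] 69.8
collar 120 mean [ 0.5717 -0.0155  0.0816] rect [array([572.6, -12.1]), array([43.6, 51.3]), np.float64(57.1)] circ [575.6  -8.2] 27.8
```

View pics/w6.png

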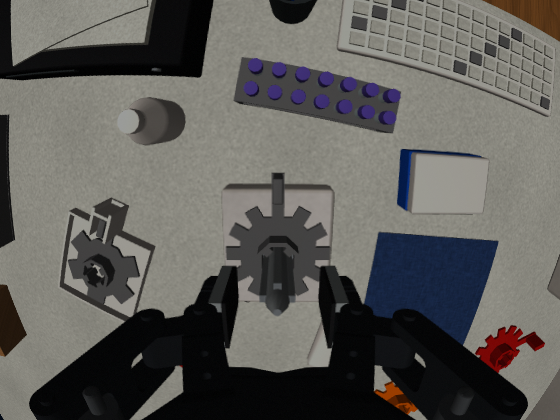

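The tube plate is home: the fin top is at z = 0.096 and the disc top at 0.056. Now I'll go to the tray.

Request:
arm_command --commands '[[[-2,3,0,0,0,8],[-4,6,0,0,0,16],[-6,9,0,0,0,24],[-8,12,0,0,0,32],[-10,15,0,0,0,40],[-12,18,0,0,0,48],[-14,21,0,0,0,56],[-16,24,-1,0,0,64],[-18.6,27.5,-2,0,0,72],[-18.6,27.5,-4,0,0,80],[-18.6,27.5,-6,0,0,88],[-18.6,27.5,-8,0,0,96],[-18.6,27.5,-10,0,0,104],[-18.6,27.5,-10,0,0,112],[-18.6,27.5,-10,0,0,120],[-18.6,27.5,-10,0,0,128],[-18.6,27.5,-10,0,0,136],[-18.6,27.5,-10,0,0,144],[-18.6,27.5,-10,0,0,151],[-18.6,27.5,-10,0,0,156.3]]]' --claw 7.5

```text
clock: 17.4
position: [0.4845, 0.2795, 0.2107]
ee_rot: [0.701, -0.097, 0.097, -0.7]
ft_force: [-0.2, -0.2, -0.2]
grip_width: 0.879
```

Request:
arm_command --commands '[[[0,0,0,0,0,0],[0,0,0,0,0,0],[0,0,0,0,0,0]]]'

```text
clock: 17.7
position: [0.4846, 0.2798, 0.2108]
ee_rot: [0.7, -0.099, 0.099, -0.7]
ft_force: [0.1, -1.3, -0.2]
grip_width: 0.879
```

Run:
```python
from h import *
o=manip.get_obs(); print(o['clock'],o['position'],np.round(o['joint_pos'],2),R.from_quat(o['ee_rot']).as_matrix().round(3).tolist(),o['ft_force'].round(2),round(o['grip_width'],3))
c=cam('wrist','w7.png'); np.savez('/tmp/w7.npz',**c); P=flat(wcloud(c))
s(P,'collar',(.4845,.28),.035,.034,.044)
s(P,'fin',(.575,.253),.03,.048,.0555)
s(P,'pocket',(.58,.253),.05,.057,.064)
```

```text
17.7 [0.48455171 0.27982947 0.21080886] [-1.    0.2   0.46  1.69 -0.09  1.27  0.76] [[0.961, -0.0, 0.278], [-0.278, 0.0, 0.961], [-0.0, -1.0, -0.0]] [ 0.06 -1.26 -0.19] 0.879
collar 1136 mean [0.4864 0.2825 0.0386] rect [array([486.7, 282.4]), array([50.7, 51.9]), np.float64(73.0)] circ [486.4 282. ] 27.9
fin 457 mean [0.5775 0.2538 0.052 ] rect [array([578.7, 254.3]), array([33.6, 36.3]), np.float64(73.2)] circ [576.9 255. ] 23.2
pocket 518 mean [0.586  0.2517 0.0607] rect [array([583.3, 252.6]), array([34.7, 46.2]), np.float64(73.3)] circ [583.5 252.9] 28.2
```

View pics/w7.png

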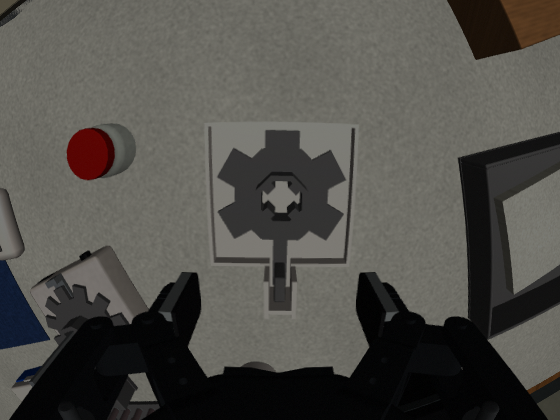

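Request:
arm_command --commands '[[[0.15,0.2,-4,0,0,-0.8],[0.15,0.2,-8,0,0,-0.8],[0.15,0.2,-12,0,0,-0.8],[0.15,0.2,-15,0,0,-0.8],[0.15,0.2,-17,0,0,-0.8],[0.15,0.2,-18.5,0,0,-0.8],[0.15,0.2,-19.5,0,0,-0.8],[0.15,0.2,-19.8,0,0,-0.8],[0.15,0.2,-19.8,0,0,-0.8],[0.15,0.2,-19.8,0,0,-0.8]]]'

```text
clock: 18.75
position: [0.4867, 0.2823, 0.0137]
ee_rot: [-0.699, 0.103, -0.104, 0.7]
ft_force: [0.0, 0.0, 0.3]
grip_width: 0.881
```

Request:
arm_command --commands '[[[0,0,0,0,0,0],[0,0,0,0,0,0],[0,0,0,0,0,0],[0,0,0,0,0,0],[0,0,0,0,0,0],[0,0,0,0,0,0]]]' --claw 3.5 --newtons 60

```text
clock: 19.35
position: [0.4867, 0.2824, 0.0138]
ee_rot: [-0.699, 0.103, -0.104, 0.7]
ft_force: [-1.7, 0.2, 4.8]
grip_width: 0.593
```

Request:
arm_command --commands '[[[0,0,0.5,0,0,0],[0,0,1.5,0,0,0],[0,0,3,0,0,0],[0,0,5,0,0,0],[0,0,8,0,0,0],[0,0,12,0,0,0],[0,0,16,0,0,0],[0,0,20,0,0,0],[0,0,24,0,0,0],[0,0,26,0,0,0],[0,0,26,0,0,0]]]'

```text
clock: 20.45
position: [0.4873, 0.2822, 0.2773]
ee_rot: [-0.698, 0.102, -0.105, 0.701]
ft_force: [0.8, 0.1, -2.3]
grip_width: 0.594
```

Run:
```python
from h import *
o=manip.get_obs(); print(o['clock'],o['position'],o['ft_force'].round(2),round(o['grip_width'],3))
c=cam('wrist','w8.png'); cam('side','s8.png')
```

```text
20.45 [0.48733979 0.28220483 0.27726386] [ 0.84  0.12 -2.33] 0.594
```

View pics/w8.png

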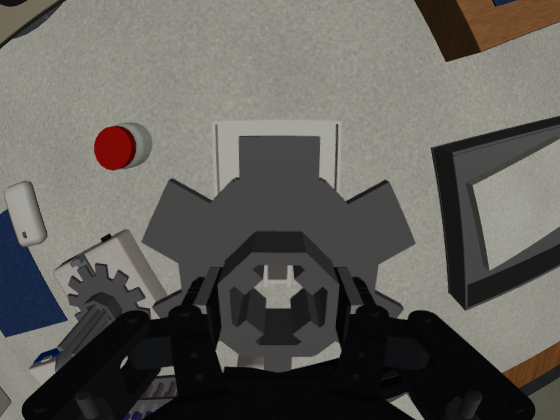

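View pics/s8.png

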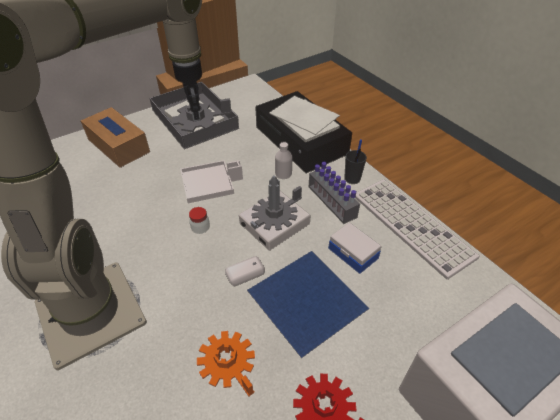

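The cover plate is held level and the tray is empty. I'll carry it over to the mat.

Request:
arm_command --commands '[[[0,-2,0,0,0,-3],[0,-5,0,0,0,-8],[0,-9,0,0,0,-14],[0,-13,0,0,0,-20],[0,-17,0,0,0,-26],[0,-21,0,0,0,-32],[0,-25,0,0,0,-38],[0,-29,0,0,0,-44],[0,-33,0,0,0,-50],[0,-37,0,0,0,-56],[0.8,-41,0,0,0,-62],[0.8,-45,0,0,0,-66],[0.8,-49,-1,0,0,-70],[0.8,-53,-3,0,0,-73.2],[0.8,-55,-6,0,0,-73.2],[0.8,-56.2,-10,0,0,-73.2],[0.8,-56.2,-14,0,0,-73.2],[0.8,-56.2,-18,0,0,-73.2],[0.8,-56.2,-22,0,0,-73.2],[0.8,-56.2,-24.5,0,0,-73.2]]]'

```text
clock: 22.55
position: [0.491, -0.2795, 0.0239]
ee_rot: [-0.5, 0.502, -0.499, 0.499]
ft_force: [-0.4, 0.2, -2.0]
grip_width: 0.6
```

Request:
arm_command --commands '[[[0,0,-0.5,0,0,0],[0,0,-1,0,0,0],[0,0,-1.3,0,0,0],[0,0,-1.5,0,0,0],[0,0,-1.6,0,0,0],[0,0,-1.6,0,0,0]]]'

```text
clock: 23.15
position: [0.4945, -0.2801, 0.0123]
ee_rot: [-0.5, 0.5, -0.5, 0.5]
ft_force: [0.3, -0.2, -2.4]
grip_width: 0.595
```

Request:
arm_command --commands '[[[0,0,-0.1,0,0,0],[0,0,-0.2,0,0,0],[0,0,-0.2,0,0,0],[0,0,-0.2,0,0,0]]]'

```text
clock: 23.55
position: [0.4944, -0.2801, 0.0108]
ee_rot: [-0.5, 0.5, -0.5, 0.5]
ft_force: [-3.6, 5.2, 11.1]
grip_width: 0.598
```

Request:
arm_command --commands '[[[0,0,0.05,0,0,0],[0,0,0.05,0,0,0],[0,0,0.05,0,0,0],[0,0,0.05,0,0,0],[0,0,0.05,0,0,0],[0,0,1,0,0,0],[0,0,4,0,0,0],[0,0,8,0,0,0],[0,-2,12,0,0,0],[0,-5,16,0,0,0],[0,-9.3,18,0,0,0],[0,-9.3,18,0,0,0],[0,-9.3,18,0,0,0],[0,-9.3,18,0,0,0]]]' --claw 7.5

```text
clock: 24.95
position: [0.4942, -0.372, 0.1894]
ee_rot: [-0.5, 0.5, -0.499, 0.5]
ft_force: [-0.4, -0.1, -0.0]
grip_width: 0.877
```

Run:
```python
from h import *
o=manip.get_obs(); print(o['clock'],o['position'],np.round(o['joint_pos'],2),o['ft_force'].round(2),round(o['grip_width'],3))
c=cam('wrist','w9.png'); P=flat(wcloud(c))
s(P,'fin',(.4945,-.373),.035,.044,.055)
s(P,'collar',(.4945,-.28),.035,.03,.04)
c=cam('side'); P=flat(cloud(c))
s(P,'sfin',(.4945,-.373),.035,.044,.055)
s(P,'scollar',(.4945,-.28),.035,.03,.04)
```

```text
24.95 [ 0.49418566 -0.37197962  0.18936078] [-0.12  0.47  0.92  1.57 -0.38  1.29  0.86] [-0.42 -0.06 -0.01] 0.877
fin 455 mean [ 0.4938 -0.3722  0.0495] rect [array([ 493.8, -372.8]), array([12., 30.]), np.float64(0.3)] circ [ 493.8 -373.1] 15.6
collar 1413 mean [ 0.4945 -0.2805  0.0357] rect [array([ 494.6, -280.7]), array([51.7, 51.4]), np.float64(89.9)] circ [ 494.6 -280.6] 28.2
sfin 59 mean [ 0.4921 -0.374   0.0485] rect [array([ 492.7, -373.9]), array([12.3, 30.5]), np.float64(3.1)] circ [ 490.8 -374. ] 15.4
scollar 177 mean [ 0.4924 -0.2806  0.0346] rect [array([ 493.5, -280. ]), array([52.8, 52.5]), np.float64(86.2)] circ [ 493.5 -280.4] 27.8
```

View pics/w9.png

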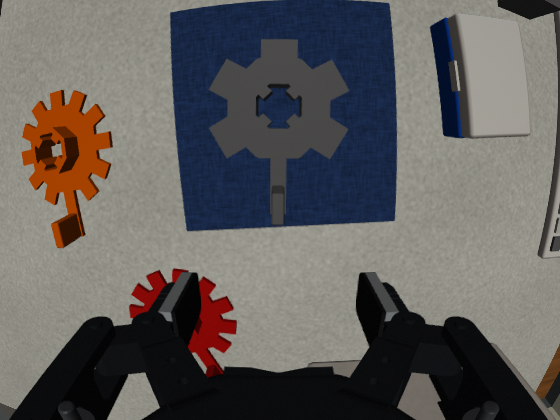

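The cover plate lies on the mat with its fin at (0.494, -0.373), aligned with the jaws at (280,205) in the wrist view. I'll grasp it.

Request:
arm_command --commands '[[[0,-0.1,-4,0,0,-0.3],[0,-0.1,-8,0,0,-0.3],[0,-0.1,-12,0,0,-0.3],[0,-0.1,-14,0,0,-0.3],[0,-0.1,-16,0,0,-0.3],[0,-0.1,-17,0,0,-0.3],[0,-0.1,-17.4,0,0,-0.3],[0,-0.1,-17.4,0,0,-0.3],[0,-0.1,-17.4,0,0,-0.3]]]' --claw 5

```text
clock: 25.95
position: [0.4946, -0.3743, 0.0168]
ee_rot: [0.499, -0.501, 0.502, -0.499]
ft_force: [-0.2, 0.4, 0.3]
grip_width: 0.586
```

Request:
arm_command --commands '[[[0,0,0,0,0,0],[0,0,0,0,0,0],[0,0,0,0,0,0],[0,0,0,0,0,0],[0,0,0,0,0,0],[0,0,0,0,0,0],[0,0,0,0,0,0],[0,0,0,0,0,0]]]' --claw 0 --newtons 100

```text
clock: 26.75
position: [0.4944, -0.3743, 0.0165]
ee_rot: [0.499, -0.501, 0.502, -0.499]
ft_force: [-0.9, -0.6, 6.3]
grip_width: 0.128
```

Request:
arm_command --commands '[[[0,0,1,0,0,0],[0,0,3,0,0,0],[0,0,6,0,0,0],[0,0,10,0,0,0],[0,0,14,0,0,0],[0,0,18,0,0,0],[0,0,22,0,0,0],[0,0,26,0,0,0],[0,0,26,0,0,0]]]'

```text
clock: 27.65
position: [0.4949, -0.3759, 0.2817]
ee_rot: [0.498, -0.499, 0.504, -0.499]
ft_force: [-0.1, -0.6, -1.3]
grip_width: 0.129
```

Request:
arm_command --commands '[[[0,1,0,0,0,-3],[0,3,0,0,0,-9],[0,6,0,0,0,-16],[0,9,0,0,0,-23],[0,12,0,0,0,-30],[0,15,0,0,0,-37],[0,18,0,0,0,-44],[0,21,0,0,0,-51],[0,24,0,0,0,-58],[0,27,0,0,0,-65],[-0.5,30,0,0,0,-71],[-1,32.5,0,0,0,-76],[-1.1,34.5,0,0,0,-80],[-1.1,35.4,0,0,0,-82],[-1.1,35.4,0,0,0,-82],[-1.1,35.4,0,0,0,-82],[-1.1,35.4,0,0,0,-82],[-1.1,35.4,0,0,0,-82]]]'

```text
clock: 29.45
position: [0.483, -0.0209, 0.2757]
ee_rot: [0.047, -0.705, 0.706, -0.047]
ft_force: [0.5, 0.0, -1.9]
grip_width: 0.124
```

```bash
cat > meas.py <<'E'
from h import *
from scipy.optimize import least_squares
o=manip.get_obs(); print(o['clock'],o['position'],np.round(o['joint_pos'],2),R.from_quat(o['ee_rot']).as_matrix().round(3).tolist(),o['ft_force'].round(2),o['torque'].round(3),round(o['grip_width'],3))
d=o['position'][2]-.0135
for n in ['side','top']:
    c=cam(n,n+'10.png'); np.savez('/tmp/%s10.npz'%n,**c); P=flat(cloud(c)); print(n)
    s(P,'collar',(.577,-.0085),.035,d+.026,d+.040)
    q=sl(P,(.577,-.0085),.074,d-.005,d+.014)
    if len(q)<20: continue
    s(P,'disc',(.577,-.0085),.08,d-.005,d+.014)
    h=cv2.convexHull((q[:,:2]*1000).astype(np.float32))[:,0]
    f=least_squares(lambda p:np.hypot(h[:,0]-p[0],h[:,1]-p[1])-70,[575,-9],loss='soft_l1'); print('hullfit',f.x,len(h))
    q=q[np.hypot(q[:,0]-.577,q[:,1]+.0085)>.035]
    A=np.c_[q[:,:2]-[.577,-.0085],np.ones(len(q))]; print('plane',np.linalg.lstsq(A,q[:,2],rcond=None)[0])
cam('wrist','w10.png')
E
python3 meas.py
```

```text
29.45 [ 0.48302791 -0.02092595  0.27572287] [-1.14 -0.1   1.05  1.79  0.09  1.4  -1.55] [[-0.991, -0.0, 0.133], [-0.133, -0.0, -0.991], [0.0, -1.0, 0.0]] [ 0.5   0.01 -1.92] [-0.02   0.161 -0.001] 0.124
side
collar 166 mean [ 0.5738 -0.0107  0.2928] rect [array([575.1,  -7.2]), array([57. , 50.2]), np.float64(56.2)] circ [574.4  -7.2] 29.3
disc 781 mean [ 0.5758 -0.0272  0.2681] rect [array([575.3,  -8.5]), array([140.2, 140.3]), np.float64(37.8)] circ [572.4  -8.9] 75.3
hullfit [574.97901241  -9.25784542] 18
plane [-0.00233934  0.00421521  0.2676871 ]
top
collar none
disc 22 mean [ 0.613  -0.0364  0.2662] rect [array([611.4, -41. ]), array([125.5,  33.9]), np.float64(49.1)] circ [598.8 -30.2] 62.8
hullfit [574.68032609  -8.96243709] 10
plane [0.01331331 0.00937397 0.26594372]
```

View pics/side10.png

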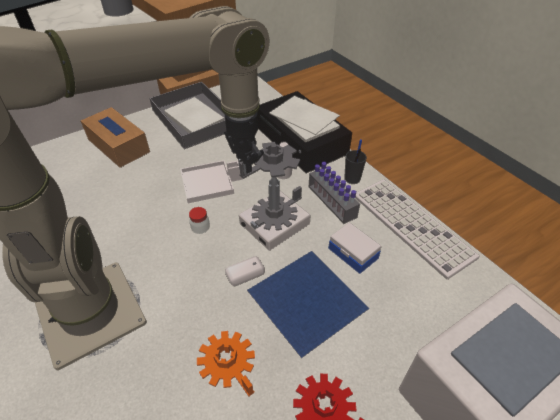

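View pics/top10.png

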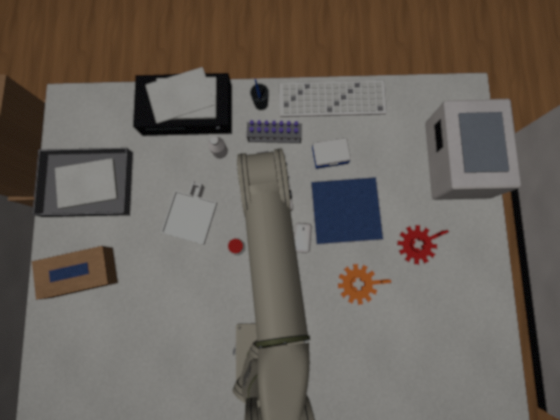

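View pics/w10.png

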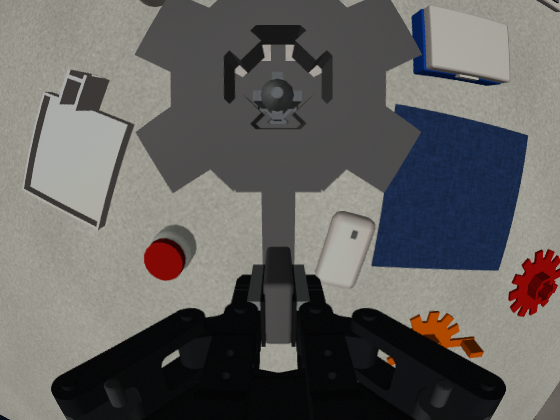

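Run:
```python
from h import *
from scipy.optimize import least_squares
c=cam('wrist'); P=flat(wcloud(c))
s(P,'collar',(.577,-.0085),.036,.288,.302)
s(P,'collar2',(.577,-.0085),.036,.27,.302)
q=sl(P,(.577,-.0085),.074,.255,.275); print(len(q),q.mean(0))
q=sl(P,(.577,-.0085),.1,.24,.285); print(np.histogram(q[:,2],20))
q=q[(q[:,2]<.28)]
A=np.c_[q[:,:2]-[.577,-.0085],np.ones(len(q))]; print('plane',np.linalg.lstsq(A,q[:,2],rcond=None)[0])
q2=sl(P,(.577,-.0085),.03,.178,.2)
print('tip',len(q2),q2.mean(0))
f=least_squares(lambda p:np.hypot(q2[:,0]-p[0],q2[:,1]-p[1])*1000-np.where(q2[:,2]<.182,12,12-(q2[:,2]-.182)/.018*8),[.576,-.009],loss='soft_l1',x_scale=1e-3); print(f.x,q2[q2[:,2]>.195].mean(0))
```

```text
collar 8141 mean [ 0.5766 -0.008   0.2945] rect [array([576.4,  -7.9]), array([52.1, 52.3]), np.float64(8.0)] circ [576.4  -8. ] 28.2
collar2 10039 mean [ 0.5776 -0.0079  0.2915] rect [array([576.8,  -8.5]), array([69.4, 70.8]), np.float64(85.3)] circ [577.   -8.5] 36.0
33175 [ 0.56800978 -0.00919575  0.26892987]
(array([   29,    69,    83,    98,  1453, 14573, 15408,  1614,   124,
          97,   134,   116,   119,   132,   122,   148,   154,   158,
         194,   187]), array([0.26200623, 0.26315574, 0.26430525, 0.26545475, 0.26660426,
       0.26775377, 0.26890327, 0.27005278, 0.27120229, 0.27235179,
       0.2735013 , 0.27465081, 0.27580031, 0.27694982, 0.27809933,
       0.27924884, 0.28039834, 0.28154785, 0.28269736, 0.28384686,
       0.28499637]))
plane [-0.00313806 -0.00033533  0.26904876]
tip 718 [ 0.57779088 -0.00728625  0.19049514]
[ 0.57872711 -0.00709225] [ 0.57827779 -0.00731638  0.19748506]
```

Request:
arm_command --commands '[[[0.19,0.06,-1,0,0,0],[0.19,0.06,-2,0,0,0],[0.19,0.06,-3,0,0,0],[0.19,0.06,-4,0,0,0],[0.19,0.06,-5,0,0,0],[0.19,0.06,-6,0,0,0],[0.19,0.06,-6.7,0,0,0],[0.19,0.06,-7.3,0,0,0],[0.19,0.06,-7.3,0,0,0],[0.19,0.06,-7.3,0,0,0]]]'

```text
clock: 30.65
position: [0.4851, -0.0196, 0.203]
ee_rot: [0.047, -0.705, 0.706, -0.048]
ft_force: [-0.3, -0.2, -1.4]
grip_width: 0.13
```

Run:
```python
from h import *
c=cam('wrist','w11.png')
```

```text
(no output)
```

View pics/w11.png

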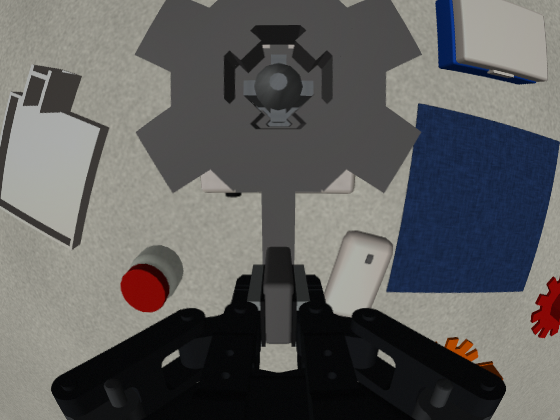

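The spindle tip (278,85) is centred in the bore and the ribs line up with the gaps. Nothing is touching, so I'll keep lowering.

Request:
arm_command --commands '[[[0,0,-0.4,0,0,0],[0,0,-0.8,0,0,0],[0,0,-1.2,0,0,0],[0,0,-1.6,0,0,0],[0,0,-2,0,0,0],[0,0,-2.4,0,0,0],[0,0,-2.4,0,0,0],[0,0,-2.4,0,0,0]]]'

```text
clock: 31.5
position: [0.485, -0.0196, 0.1788]
ee_rot: [0.048, -0.705, 0.706, -0.047]
ft_force: [0.6, -0.4, -2.5]
grip_width: 0.12
```

Request:
arm_command --commands '[[[0,0,-0.8,0,0,0],[0,0,-1.6,0,0,0],[0,0,-2.4,0,0,0],[0,0,-3.2,0,0,0],[0,0,-4,0,0,0],[0,0,-4.8,0,0,0],[0,0,-5.6,0,0,0],[0,0,-6.4,0,0,0],[0,0,-7,0,0,0],[0,0,-7.3,0,0,0],[0,0,-7.3,0,0,0],[0,0,-7.3,0,0,0]]]'

```text
clock: 32.7
position: [0.4852, -0.0195, 0.106]
ee_rot: [0.047, -0.705, 0.706, -0.048]
ft_force: [0.2, 0.0, -1.6]
grip_width: 0.124
```

Request:
arm_command --commands '[[[0,0,-0.3,0,0,0],[0,0,-0.6,0,0,0],[0,0,-0.8,0,0,0],[0,0,-0.95,0,0,0],[0,0,-1.05,0,0,0],[0,0,-1.05,0,0,0]]]'

```text
clock: 33.3
position: [0.4849, -0.0195, 0.0954]
ee_rot: [-0.048, 0.706, -0.705, 0.047]
ft_force: [-3.8, 0.8, 2.7]
grip_width: 0.123
```

Request:
arm_command --commands '[[[0,0,-0.1,0,0,0],[0,0,-0.15,0,0,0],[0,0,-0.15,0,0,0],[0,0,-0.15,0,0,0]]]'

```text
clock: 33.7
position: [0.4848, -0.0196, 0.0946]
ee_rot: [-0.048, 0.706, -0.705, 0.047]
ft_force: [-12.8, 0.5, 19.0]
grip_width: 0.126
```

```bash
cat > fin.py <<'E'
from h import *
o=manip.get_obs(); print(o['clock'],o['position'],o['ft_force'].round(2),round(o['grip_width'],3))
for n in ['side','top','wrist']:
    c=cam(n,n+'12.png'); P=flat((wcloud if n=='wrist' else cloud)(c)); print(n)
    s(P,'coverfin',(.4848,-.0205),.035,.122,.134)
    s(P,'tubefin',(.669,.004),.035,.09,.102)
    s(P,'cdisc',(.577,-.0085),.072,.082,.095)
    s(P,'ccollar',(.577,-.0085),.03,.107,.12)
    q=sl(P,(.577,-.0085),.068,.080,.096);q=q[np.hypot(q[:,0]-.577,q[:,1]+.0085)>.034]
    if len(q)>30:
        A=np.c_[q[:,:2]-[.577,-.0085],np.ones(len(q))]; x=np.linalg.lstsq(A,q[:,2],rcond=None)[0]; k=abs(A@x-q[:,2])<.003; print('plane',k.sum(),np.linalg.lstsq(A[k],q[k,2],rcond=None)[0])
E
python3 fin.py
```

```text
33.7 [ 0.48476651 -0.01960117  0.0946113 ] [-12.78   0.47  19.  ] 0.126
side
coverfin 30 mean [ 0.475  -0.0217  0.1279] rect [array([474.7, -24.4]), array([31.7, 10.8]), np.float64(88.4)] circ [475.8 -24.7] 16.2
tubefin 41 mean [0.664  0.0025 0.0948] rect [array([ 6.586e+02, -2.000e-01]), array([25.7, 47.9]), np.float64(84.8)] circ [658.6   5.4] 24.5
cdisc 614 mean [ 0.5801 -0.0263  0.0881] rect [array([582.8, -17.6]), array([134.4, 117.9]), np.float64(48.4)] circ [577.   -8.4] 71.5
ccollar 138 mean [ 0.5716 -0.0156  0.1135] rect [array([573. , -11.6]), array([47.1, 50.7]), np.float64(54.8)] circ [575.  -8.] 27.6
plane 406 [0.01137787 0.00496761 0.0880787 ]
top
coverfin none
tubefin 27 mean [0.6674 0.0039 0.094 ] rect [array([663. ,   3.7]), array([39.4, 10.5]), np.float64(2.5)] circ [662.9   6.1] 19.7
cdisc 99 mean [ 0.627  -0.0173  0.0876] rect [array([612.2, -39. ]), array([125.5,  46.4]), np.float64(52.6)] circ [598.8 -28.7] 63.0
ccollar none
plane 60 [-0.03421152  0.01544163  0.08985756]
wrist
coverfin 2897 mean [ 0.4895 -0.0193  0.1283] rect [array([489. , -21.3]), array([31.7, 31.8]), np.float64(41.4)] circ [489.6 -19.2] 19.1
tubefin none
cdisc 27250 mean [ 0.5618 -0.0095  0.0888] rect [array([564.3,  -9.7]), array([118.5, 138.2]), np.float64(7.8)] circ [576.8  -8.3] 71.9
ccollar 4223 mean [ 0.5643 -0.009   0.1147] rect [array([566.7,  -8.5]), array([29.1, 52.8]), np.float64(6.9)] circ [574.4  -7.7] 27.0
plane 23041 [0.01057938 0.00249103 0.08900343]
```

View pics/wrist12.png

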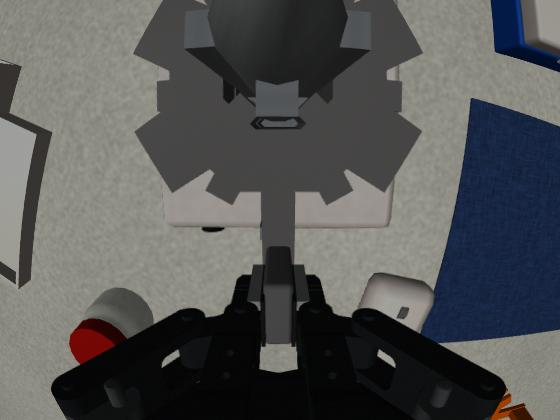

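The cover is seated: its disc top is at 0.088 to 0.089, tilted about 0.01 rad, over the tongue. I'll ease the press and release.

Request:
arm_command --commands '[[[0,0,0.08,0,0,0],[0,0,0.08,0,0,0],[0,0,0.08,0,0,0]]]'

```text
clock: 34.15
position: [0.4849, -0.0196, 0.095]
ee_rot: [-0.048, 0.706, -0.705, 0.047]
ft_force: [-7.0, -0.1, 9.6]
grip_width: 0.121
```

Request:
arm_command --commands '[[[0,0,0,0,0,0],[0,0,0,0,0,0],[0,0,0,0,0,0],[0,0,0,0,0,0],[0,0,0,0,0,0],[0,0,1,0,0,0],[0,0,3,0,0,0],[0,0,6,0,0,0],[0,0,10,0,0,0],[0,0,14,0,0,0],[0,0,18,0,0,0],[-2,5,22,0,0,0],[-4,9,22,0,0,0],[-4,13,22,0,0,0],[-4,17,22,0,0,0],[-4,21,22,0,0,0],[-4,21,22,0,0,0],[-4,21,22,0,0,0]]]' --claw 4

```text
clock: 35.95
position: [0.445, 0.1906, 0.3149]
ee_rot: [0.048, -0.705, 0.706, -0.048]
ft_force: [0.8, -1.3, 0.2]
grip_width: 0.467
```

```bash
python3 fin.py; python3 look.py 13
```

```text
35.95 [0.44503309 0.19057065 0.31493988] [ 0.79 -1.31  0.17] 0.467
side
coverfin 45 mean [ 0.4838 -0.0207  0.1267] rect [array([484.4, -20.7]), array([30.3, 15.3]), np.float64(6.0)] circ [484.5 -21.3] 16.4
tubefin 42 mean [0.6649 0.0021 0.0947] rect [array([6.634e+02, 6.000e-01]), array([46.8, 23.2]), np.float64(7.7)] circ [663.4  -1.9] 24.2
cdisc 739 mean [ 0.5728 -0.0179  0.088 ] rect [array([576. ,  -8.4]), array([140.2, 133.1]), np.float64(66.8)] circ [576.9  -7.8] 71.5
ccollar 134 mean [ 0.571  -0.0147  0.1133] rect [array([573.1, -11.6]), array([46. , 50.4]), np.float64(55.8)] circ [575.7  -7.9] 27.5
plane 507 [0.0040335  0.0008224  0.08803596]
top
coverfin 34 mean [ 0.4822 -0.0205  0.1277] rect [array([482.6, -20.5]), array([29. , 11.4]), np.float64(8.7)] circ [482.5 -20.2] 15.1
tubefin 31 mean [0.6635 0.0036 0.0945] rect [array([657.6,   1.1]), array([20.1, 46.1]), np.float64(84.6)] circ [658.2   7.7] 23.3
cdisc 789 mean [ 0.5756 -0.0078  0.0874] rect [array([576.1,  -8.4]), array([134. , 140.3]), np.float64(35.8)] circ [576.4  -8. ] 71.5
ccollar 83 mean [ 0.5675 -0.0099  0.1
[... 174 characters left out ...]
865 -0.0176  0.1277] rect [array([486.6, -18.9]), array([29.9, 12.8]), np.float64(9.3)] circ [486.2 -18.4] 15.4
tubefin 259 mean [0.6664 0.0056 0.0953] rect [array([ 6.601e+02, -6.000e-01]), array([31.4, 48.5]), np.float64(83.1)] circ [660.2   2.9] 25.4
cdisc 4758 mean [0.5762 0.0055 0.0888] rect [array([578. ,  -7.6]), array([141.1, 136.5]), np.float64(69.0)] circ [576.8  -7.9] 72.0
ccollar 748 mean [0.5753 0.004  0.1139] rect [array([577.3,  -3.4]), array([52.3, 46.4]), np.float64(10.0)] circ [578.1  -6.5] 28.2
plane 3775 [ 0.00010181 -0.00027309  0.08887948]
36.1 [0.44541359 0.18912503 0.31504272] [-1.33 -0.08  0.8   1.72  0.05  1.48 -1.97] [-0.08  0.07  0.33] [-0.001  0.003 -0.003] 0.472
```

View pics/side13.png

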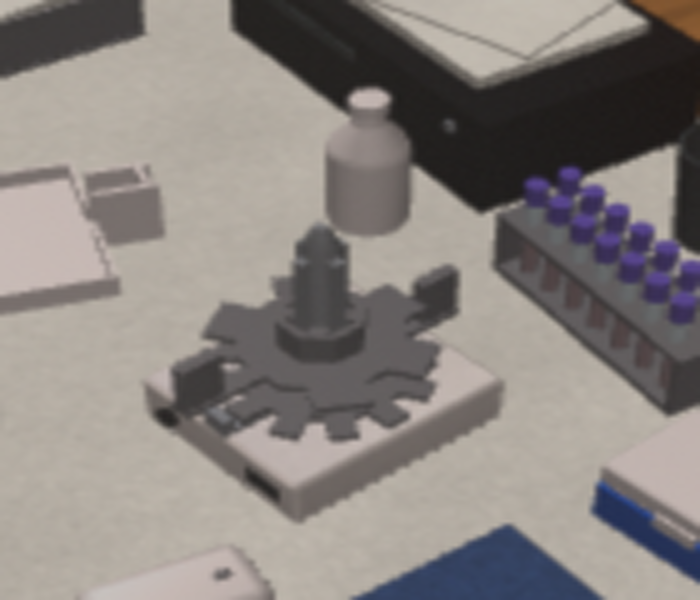

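View pics/top12.png

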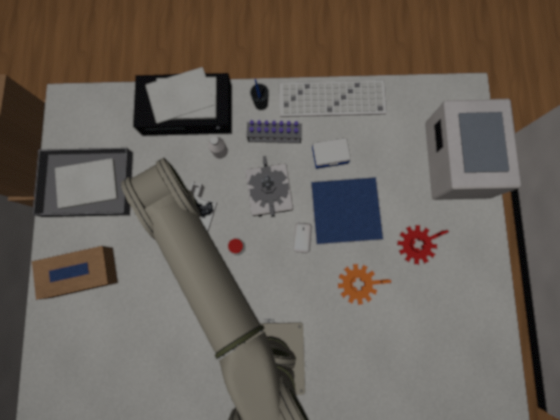

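Both plates are stacked on the spindle with their tabs opposite each other, seated, level and centred. The bystanders haven't moved and the gripper is clear.

```bash
python3 -c "
from workcell import manip
print(manip.hand_in())"
```

```text
the job is handed in; nothing more can be done
None
```

The rotor is rebuilt and the job is handed in at about 36 s of the 72 s limit; the hand-in reports no verdict.

- **Tube plate:** I took it by the fin and lowered it in small steps onto the flange, with its tab opposite the tongue. After release its disc top read about 56 mm, as expected when seated. In its last check before I pressed it down to 8 N and let go, its tilt was about 0.004 rad.
- **Cover plate:** I lifted it out of the tray by the collar, set it on the mat, took it again by the fin and lowered it with its tab over the tongue. In the last check all three cameras put its disc top at 87 to 89 mm (88 mm expected). Tilt was 0.007 rad or less, and the disc centre was within about 1 mm of the spindle axis.
- **Fins:** In the last check the cover fin was about 92 to 94 mm out on the tongue side. The tube fin was about 93 mm out on the opposite side, checked after its release.
- **Forces:** The highest wrist force read was about 23 N, while pressing the cover home. I eased that before letting go.
- **Bystanders:** They show no visible movement in the last pictures. I did not re-measure their positions.
- **Disagreements:** While the arm blocked much of its view, the top camera gave one poor tilt reading of 0.04 rad for the cover. The other two cameras did not show that tilt, and it was gone once the arm moved away. In the final check the tube-fin readings were also distorted, because that height band caught part of the cover plate. The tube-fin distance above therefore comes from the check before the cover went on.

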